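# Roll a supplement bottle into the label rollers with a paddle

## Robot

A 7-joint arm with a two-finger parallel gripper is mounted at the origin on the work surface. World frame = base frame: x ahead of the robot, y to its left, z up, the work surface at z = 0. Lengths are in mm, angles in degrees, forces in N, time in s.
With the tool pointing down it reaches from about 350 to 900 mm from the base axis. Payload 8.1 kg.
Tool frame: the origin (TCP) lies midway between the tips of the shut fingers; the grasp point (between the pads) lies 19 mm behind it; x points along the fingers, y is the direction in which the jaws open and shut, and the axes are right-handed (so a half turn about x gives the same grasp; the last joint's range is limited). The gripper opens to 92 mm and grips with 3 to 60 N. Pads are 19 mm wide; open, the fingers measure 130 mm over their backs; the gripper's body (75 mm by 190 mm) begins 47 mm behind the grasp point.
Start: joints at [-73.889, 24.895, 1.432, 90.138, -0.665, 64.973, -4.303], TCP at [234.057, 579.533, 226.742] pointing down, gripper open.
Joint ranges: [-149.89, 149.89], [-25.12, 119.58], [-72.63, 75.52], [4.76, 147.25], [-75.54, 255.54], [6.69, 114.76], [-157.13, 157.13]. Speed limits (degrees/s): [127.2, 127.2, 172.46, 172.46, 180, 180, 180].

## Interface

Orientations are given as a 3x3 rotation matrix whose columns are the frame's x, y, z axes.
In Python, from rig import sensors, vision, workorder gives the robot as it stands.
- The arm moves only by the tool servo_tool, never from a script. Its argument "moves" is text: rows parted by semicolons, each of 6 numbers parted by spaces: the shift along the tool's x, y, z in mm, then the turn, a rotation vector about the tool's x, y, z in rad. A call has 1 to 12 rows; each row is the pose to reach, as a shift and turn from the pose commanded when the call began, along the tool's axes at that moment; what a row does not reach only later rows make up. A row lasts 1/8 s, in which the tool goes at most 62.5 mm and 10.7 degrees, less where a joint would pass 70% of its speed; a pose out of reach is approached as far as the arm can. A call with a gripper value outside its range is refused whole. "jaw" is the finger opening in mm, from 0 to 91.8, set as the call begins (left out, the last holds). The fingers move at their own pace and stop on an object; the grip force is fixed at half the most. Time passes only in rows, so rows that repeat a pose let the fingers close. It gives the time, the measured TCP pose, the force and the opening at its end, in the units of the state.
- sensors.sense(): the state, without advancing time (a new reading comes with each control period).
- vision.capture(name): name is "side" or "top"; returns a dict with "image" (400x640x3 uint8, red, green, blue), "depth" (400x640 float32, mm along the optical axis (not along the pixel's ray), 0 where there is no reading), "camera_matrix" (3x3 intrinsics, pixels), "camera_from_world" (4x4, takes a point from world to camera coordinates). Camera axes: x right, y up, looking along -z (the intrinsics and any distortion apply to the point x, -y, -z); pixel columns grow to the right and rows downward; lengths in mm; the calibration is good to about 2 mm. A picture is of the moment at which its call begins.
- workorder.hand_in(): hands the job in, once; it reports no verdict.
The state is a dict: "t": time; "joints": joint angles; "joint_velocities": joint speeds; "tau": joint torques, N m; "eef_pos": TCP position; "ee_rot": TCP orientation; "contact_force": force on the tool from outside, world axes, zero at the start; "wrist_torque": the same for the moment, N m; "gripper_width": finger opening in mm.
Only numpy, scipy, OpenCV 4.12 (cv2) and the standard library are available. Lean on these libraries where they do the work, as an engineer would, in place of code of your own. Each camera call takes 0.05 s, during which the arm holds its last target. There are 200 camera calls.

## Task

Take the wooden paddle from its shallow tray and use its blade to push the lying bottle gently along the metal track, so that it rolls on and comes to rest in the dip between the two black rollers near the track's end. Do not touch the bottle with the gripper or lift it, and leave the other things on the counter alone. Then stand the paddle back on its feet inside the tray, flat on the tray's floor, and let go.

Things in the scene. Friction and masses are not known exactly. Their poses are not given: they have to be found in the camera images.
- track: Labelling track, fixed: level aluminium deck 112 mm wide, 26 mm above the counter, from x = -170 to 60 mm, between grey walls 7 mm thick, tops 38 mm above the counter, x = -170 to 136. Origin on the counter on the centre line; x = rolling direction, y across, z up. The bottle starts at x = -100 to -30; the blade pushes it from its -x side.
- cradle (a point): Middle of the dip between the two free-turning black rubber rollers (20 mm diameter, tops level with the deck, axes across the track 34 mm apart): 91 mm along the track's x from its origin, on its centre line, at deck height. Axes as the track's. A bottle resting in the dip has its axis 21 mm above this point, 4 mm lower than on the deck.
- exit (a point): Open end of the track, on its centre line at deck height, 45 mm past the cradle along the track's x. There is no stop: a bottle pushed over the second roller falls out here.
- spool (a point): Middle of the fixed white label spool beside the rollers, on the track's far (+y) side: 66 mm diameter, 50 mm wide along the track's y, its middle 45 mm above the counter; top at 78 mm. On a bracket reaching 148 mm from the track's centre line.
- bottle: Bare amber bottle with white cap, lying across the track; 50 mm diameter, 100 mm long with cap, 80 to 170 g. Origin on its axis at mid length, 25 mm above what it lies on; y runs along the bottle (cap at -y); x and z turn as it rolls. It rolls easily and runs on if pushed fast.
- paddle: Wooden pusher standing in the tray: upright plywood blade 80 mm wide, 48 high, 6 thick in front; dark handle bar 18 mm wide, 34 to 52 mm above the feet, running back from it; foot 34 mm wide at the rear end. 90 g. Origin at mid length and width, level with its feet. x points from handle to blade (blade's front face x = +68 mm, rear end x = -68), z up.
- paddle_grip (a point): Where to take the paddle's handle, near its balance point: on the middle of the bar, 14 mm ahead of the paddle's origin, 43 mm above its feet, 54 mm behind the blade's front face. The bar is 18 mm wide across the paddle's y. Axes as the paddle's.
- tray: Shallow grey tray fixed to the counter, outside 180 mm (x) by 116 mm (y), rim 12 mm high and 5 mm thick, floor 5 mm thick. Origin at the middle of its underside, on the counter. The paddle starts in it with its blade towards the tray's +x end; either way round is right at the end.
- upright_bottle: Bystander: a like bottle standing upright, 50 mm in diameter, 100 mm high. Origin at the middle of its underside.
- tub: Bystander: white tub with black lid, 72 mm in diameter, 85 mm high. Origin at the middle of its underside.
- carton: Bystander: cardboard box 50 x 75 mm, 90 mm high. Origin at the middle of its underside.
Not all that is in view belongs to the job. Of the things shaped like the paddle, the wooden one is meant. There is more than one size of the tray; the job needs the larger.

How it is judged (in metres and radians):
On the way, in this order (a step that is already met when the one before it is completed fails the run):
1. the paddle, lifted out of its tray, touches the bottle (contact force between paddle and bottle above 0.02 N and height (world z) of paddle above 0.02 m).
2. the bottle has settled in the dip between the rollers (x of bottle in the frame of cradle between -0.006 and 0.006 m and z of bottle in the frame of cradle between 0.017 and 0.0235 m and linear speed of bottle below 0.03 m/s), for 0.2 s.
At the end, for the whole second after the job is handed in: The bottle rests still in the dip between the rollers (axis within 6 mm of the middle, sunk below deck level, square to the track within 0.12 rad) and the paddle stands on its feet on the tray's floor inside the rim (within 22 mm of the middle each way, 3 mm in height, tilt under 0.06 rad) (all of step 2 and angle between the y axis of bottle and the y axis of track, either way round below 0.12 rad and x of paddle in the frame of tray between -0.022 and 0.022 m and y of paddle in the frame of tray between -0.022 and 0.022 m and z of paddle in the frame of tray between 0.002 and 0.008 m and angle between paddle's own z axis and vertical below 0.06 rad and linear speed of paddle below 0.02 m/s); the robot touches nothing.
It fails at once if the gripper or arm touches the bottle (contact force between any of the fingers, the arm and bottle above 0.3 N).
It fails at once if the bottle is lifted more than 20 mm off the deck (height (world z) of bottle above 0.071 m).
It fails at once if the bottle is not pushed gently: it moves faster than 0.4 m/s or is pressed with more than 12 N (linear speed of bottle above 0.4 m/s or contact force between paddle and bottle above 12 N).
It fails at once if a bystander is moved more than 20 mm (distance of any of upright_bottle, tub, carton from where it was at the start of the episode above 0.02 m).
It also fails if it takes over 67 s, if anything falls off the work surface, if the arm or the gripper's body presses on something with over 40 N, if the wrist force passes 120 N, or if a joint passes its speed limit or range.

## Working session

There is one attempt and no reset: what is moved stays moved. The work goes in short steps, Python scripts to look and compute and a tool call to move; the robot and the scene stay as the last step left them, time stands still between calls to the robot, and variables do not carry over. Pictures are saved under pics/ and viewed, about 8 in all and at most 12, crops included, and the job is handed in when it is done.

Besides the shell and the picture viewer there is one more tool, called as name(argument=value, ...), one argument or row to a line, values as JSON. servo_tool: Moves the arm, as the interface text tells. Its arguments: {"type":"object","properties":{"moves":{"type":"string"},"jaw":{"type":"number"}},"required":["moves"]}

```bash
mkdir -p pics; ls; cat > h.py <<'E'
import numpy as np, cv2
from rig import sensors, vision, workorder
def cap(n):
    c=vision.capture(n); cv2.imwrite(f'pics/_{n}.png',c['image'][:,:,::-1]); return c
def world(c):
    K=c['camera_matrix'];T=np.linalg.inv(c['camera_from_world']);d=c['depth'].astype(float)
    v,u=np.mgrid[:d.shape[0],:d.shape[1]]
    P=np.stack([(u-K[0,2])/K[0,0]*d,-(v-K[1,2])/K[1,1]*d,-d],-1)
    W=P@T[:3,:3].T+T[:3,3]; W[d==0]=np.nan; return W
E
python3 - <<'E'
from h import *
for n in('top','side'):
    c=cap(n); cv2.imwrite(f'pics/{n}1.png',c['image'][:,:,::-1]); np.savez(f'{n}1.npz',**c)
    print(c['camera_matrix'],c['camera_from_world'],(c['depth']==0).mean())
s=sensors.sense();print(s)
E
```

```text
pics
[[398.02020159   0.         319.36700001]
 [  0.         398.02020159 200.0000411 ]
 [  0.           0.           1.        ]] [[-2.36157999e-03 -9.99978448e-01 -6.12596405e-03  9.19854882e+01]
 [ 9.92750115e-01 -3.08060300e-03  1.20157056e-01 -5.30239896e+02]
 [-1.20173338e-01 -5.79779102e-03  9.92735994e-01 -1.23574998e+03]
 [ 0.00000000e+00  0.00000000e+00  0.00000000e+00  1.00000000e+00]] 0.00397265625
[[502.81667177   0.         319.98085542]
 [  0.         502.81667177 192.87321601]
 [  0.           0.           1.        ]] [[ 7.72771426e-01 -6.34550466e-01 -1.30394960e-02 -3.80540069e+02]
 [ 4.32432151e-01  5.11366137e-01  7.42635246e-01 -3.42637409e+02]
 [-4.64571585e-01 -5.79525996e-01  6.69569162e-01 -1.15076588e+03]
 [ 0.00000000e+00  0.00000000e+00  0.00000000e+00  1.00000000e+00]] 0.003828125
{'t': 0.1, 'joints': array([-73.88776623,  24.93102055,   1.43161198,  90.18336981,
        -0.6645362 ,  64.97335346,  -4.30308087]), 'joint_velocities': array([ 0.00585372, -0.1795783 ,  0.0898615 , -0.11041303, -0.07228008,
        0.06879143, -0.05117629]), 'tau': array([ 3.02924229e-03, -6.69130969e+01,  9.88037176e-01, -3.15144253e+01,
       -6.04354287e-02,  3.74080776e-02,  6.24551922e-05]), 'eef_pos': array([233.92237097, 579.08467693, 226.04270073]), 'ee_rot': array([[-3.93642911e-04,  3.74534185e-01,  9.27213022e-01],
       [-1.32935540e-03,  9.27212079e-01, -3.74534369e-01],
       [-9.99999039e-01, -1.38002844e-03,  1.32898581e-04]]), 'contact_force': array([ 0.08821475, -0.66054479,  0.10114209]), 'wrist_torque': array([0.06283441, 0.04558337, 0.03296635]), 'gripper_width': 91.92283568887937}
```

View pics/top1.png

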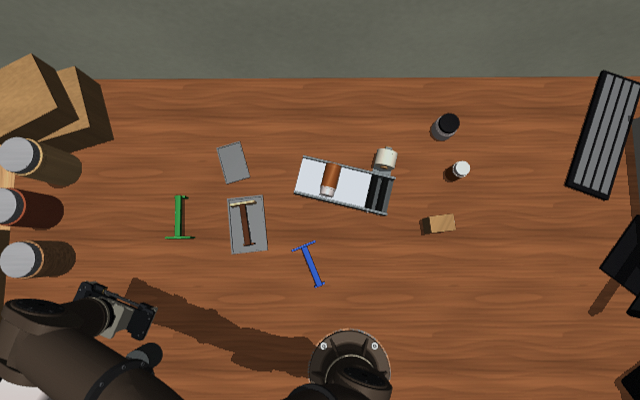

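View pics/side1.png

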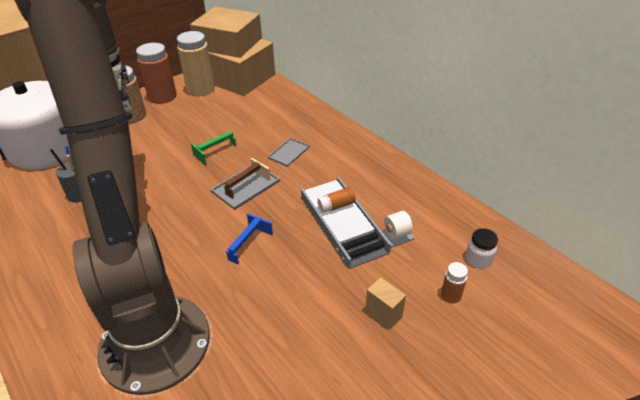

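```bash
python3 - <<'E'
from h import *
def rect(P,lab):
    (c,s,a)=cv2.minAreaRect(P[:,:2].astype(np.float32)); print(lab,len(P),'c',np.round(c,1),'size',np.round(s,1),'ang',round(a,2),'zmed',np.round(np.nanmedian(P[:,2]),1))
for n,box in(('top',dict(tray=(190,258,222,272),track=(150,220,290,400),bot=(155,205,312,345),pad=(194,252,228,266),up=(155,185,445,475),tub=(108,145,425,465),cart=(205,240,415,460))),('side',dict(tray=(155,210,208,282),track=(170,270,295,400),bot=(180,218,310,360),pad=(155,205,215,275),up=(255,305,440,470),tub=(225,270,465,500),cart=(278,328,362,408)))):
    c=dict(np.load(f'{n}1.npz'));W=world(c);H=cv2.cvtColor(c['image'],cv2.COLOR_RGB2HSV)
    def sel(k,f):
        r=box[k];w=W[r[0]:r[1],r[2]:r[3]].reshape(-1,3);h=H[r[0]:r[1],r[2]:r[3]].reshape(-1,3).astype(int);ok=f(w,h)&~np.isnan(w[:,0]);return w[ok]
    print(n)
    grey=lambda w,h:(h[:,1]<60)
    rect(sel('tray',lambda w,h:grey(w,h)&(w[:,2]<20)),'tray')
    rect(sel('track',lambda w,h:grey(w,h)&(w[:,2]>20)&(w[:,2]<30)&(h[:,2]>170)),'deck')
    rect(sel('track',lambda w,h:grey(w,h)&(w[:,2]>33)&(w[:,2]<43)),'walls')
    rect(sel('track',lambda w,h:(h[:,2]<60)&(w[:,2]>14)&(w[:,2]<30)),'rollers')
    rect(sel('bot',lambda w,h:(h[:,1]>120)&(w[:,2]>45)&(w[:,2]<85)),'bottle')
    rect(sel('bot',lambda w,h:(w[:,2]>52)&(w[:,2]<85)),'bottle+cap')
    b=sel('bot',lambda w,h:(w[:,2]>60)&(w[:,2]<85)); print('bot top z',np.percentile(b[:,2],[50,90,99]))
    rect(sel('pad',lambda w,h:(w[:,2]>47)&(w[:,2]<70)&(h[:,2]<110)),'handle')
    rect(sel('pad',lambda w,h:(w[:,2]>47)&(w[:,2]<70)&(h[:,2]>130)),'bladetop')
    for k in('up','tub','cart'):
        rect(sel(k,lambda w,h:(w[:,2]>20)),k)
    for k,z in(('pad',47),):
        p=sel(k,lambda w,h:(w[:,2]>z)&(w[:,2]<70)); rect(p,'pad all')
E
```

```text
top
tray 1636 c [458.1 324.9] size [181.9 116.1] ang 6.19 zmed 4.7
deck 1776 c [588.4  47.2] size [228.7 110.7] ang 75.9 zmed 24.9
walls 393 c [604.6   4. ] size [303.  180.8] ang 76.01 zmed 37.2
rollers 469 c [586.7   7.3] size [291.3 144.7] ang 76.07 zmed 23.3
bottle 337 c [604.5  54.9] size [45.9 73.4] ang 75.85 zmed 71.4
bottle+cap 489 c [591.2  56.7] size [ 49. 100.] ang 75.85 zmed 70.3
bot top z [70.97490444 75.73670554 79.03075734]
handle 264 c [452.8 327.6] size [131.6  79.1] ang 6.69 zmed 55.2
bladetop 37 c [519.6 335. ] size [ 4.9 73.2] ang 8.56 zmed 52.6
up 326 c [ 617.4 -342.6] size [47.2 46.8] ang 69.83 zmed 92.5
tub 517 c [ 761.8 -312.9] size [67.4 67.4] ang 2.6 zmed 81.3
cart 505 c [ 451.9 -279.9] size [50.1 78. ] ang 6.61 zmed 88.1
pad all 305 c [459.3 339.4] size [ 78.3 138.6] ang 85.73 zmed 54.9
side
tray 1172 c [502.1 325.8] size [272.9 121.4] ang 5.05 zmed 6.2
deck 1427 c [593.6  44.9] size [235.8 110.5] ang 75.95 zmed 26.4
walls 492 c [596.    3.9] size [306.9 163.3] ang 76.64 zmed 37.7
rollers 451 c [570.7  -3.1] size [259.2 108.1] ang 82.92 zmed 23.5
bottle 373 c [604.5  44.1] size [38.2 76.5] ang 77.11 zmed 69.5
bottle+cap 522 c [593.2  51. ] size [ 46.7 101.5] ang 76.85 zmed 70.3
bot top z [71.93969018 76.64733198 80.0010473 ]
handle 89 c [454.8 314. ] size [129.1  16.9] ang 3.78 zmed 51.7
bladetop 99 c [470.5 339.8] size [ 79.5 131. ] ang 80.42 zmed 55.3
up 713 c [ 667.9 -339.9] size [149.6  49.2] ang 10.21 zmed 79.6
tub 914 c [ 719.  -322.4] size [168.  69.] ang 3.12 zmed 72.0
cart 1275 c [ 453.8 -282.5] size [55.8 76.3] ang 6.06 zmed 85.2
pad all 298 c [467.2 307.9] size [140.6  80.1] ang 23.19 zmed 55.4
```

```bash
python3 - <<'E'
import cv2,numpy as np
a=cv2.imread('pics/top1.png');b=cv2.imread('pics/side1.png')
x=cv2.resize(a[145:265,220:400],(780,520),interpolation=cv2.INTER_CUBIC);cv2.imwrite('pics/z1.png',x)
E
```

```text
(no output)
```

View pics/z1.png

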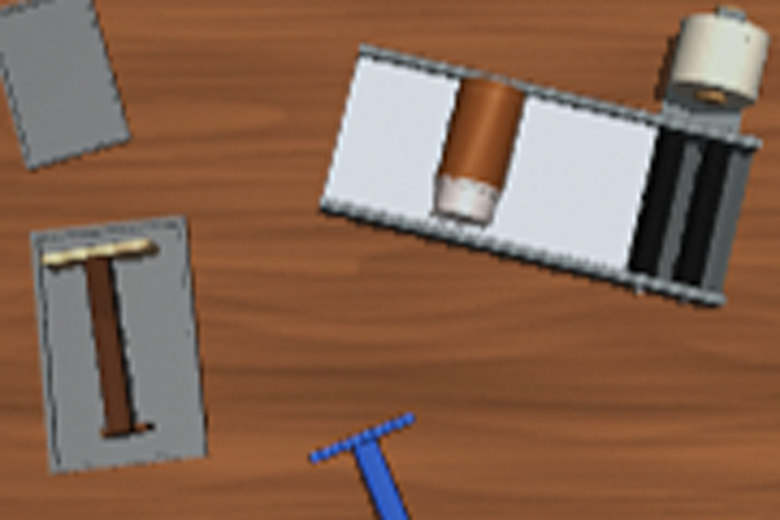

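```bash
cat >> h.py <<'E'
def cast(c,uv,z):
    uv=np.asarray(uv,float);K=c['camera_matrix'];T=np.linalg.inv(c['camera_from_world'])
    d=np.stack([(uv[:,0]-K[0,2])/K[0,0],-(uv[:,1]-K[1,2])/K[1,1],-np.ones(len(uv))],-1)@T[:3,:3].T
    o=T[:3,3]; return o+d*((z-o[2])/d[:,2])[:,None]
def pix(m,r):
    v,u=np.nonzero(m[r[0]:r[1],r[2]:r[3]]); return np.stack([u+r[2],v+r[0]],-1)
def line(P):
    x=cv2.fitLine(P[:,:2].astype(np.float32),cv2.DIST_HUBER,0,.1,.1).ravel(); return np.round(x[2:],1),np.degrees(np.arctan2(x[1],x[0]))
E
python3 - <<'E'
from h import *
for n,rb,rt,rd in(('top',(203,242,228,266),(190,258,222,272),(150,220,290,400)),('side',(162,194,222,262),(155,210,208,282),(170,270,295,400))):
    c=dict(np.load(f'{n}1.npz'));H=cv2.cvtColor(c['image'],cv2.COLOR_RGB2HSV).astype(int)
    m=(H[...,1]>90)&(H[...,2]<120)
    W=world(c); m1=m&(W[...,2]>48)
    p=pix(m1,rb);q=cast(c,p,57);print(n,'handle',len(p),line(q),'range',q.min(0),q.max(0))
    m=(H[...,0]>15)&(H[...,1]>40)&(H[...,2]>140)&(abs(W[...,2]-52)<6)
    p=pix(m,rt);q=cast(c,p,53);print('blade',len(p),q.mean(0),line(q),cv2.minAreaRect(q[:,:2].astype(np.float32)))
    m=(H[...,1]<60)&(H[...,2]>170)&(abs(W[...,2]-26)<8);p=pix(m,rd);q=cast(c,p,26)
    print('deck',cv2.minAreaRect(q[:,:2].astype(np.float32)))
E
```

```text
top handle 217 (array([457.8, 323.4], dtype=float32), np.float32(9.338413)) range [400.63550226 307.99170448  57.        ] [518.75550486 353.86867124  57.        ]
blade 38 [519.43546798 335.89503138  53.        ] (array([519.4, 335.3], dtype=float32), np.float32(-80.69109)) ((519.7808227539062, 334.56207275390625), (4.6853203773498535, 72.966552734375), 9.37195110321045)
deck ((588.81640625, 47.15565490722656), (228.28329467773438, 110.87923431396484), 76.04061126708984)
side handle 112 (array([451.5, 310.3], dtype=float32), np.float32(10.061341)) range [385.64664415 292.85317974  57.        ] [516.54284602 337.05970625  57.        ]
blade 40 [522.78562758 328.655961    53.        ] (array([523. , 328.4], dtype=float32), np.float32(-82.63637)) ((522.2989501953125, 329.0288391113281), (8.815120697021484, 79.42447662353516), 8.643518447875977)
deck ((593.4782104492188, 43.213172912597656), (232.6632843017578, 108.50878143310547), 75.996826171875)
```

```bash
cat >> h.py <<'E'
from scipy.spatial.transform import Rotation as Ro
def goal(h):
    h=np.radians(h); z=np.array([np.cos(h),np.sin(h),0]); x=np.array([0,0,-1.]); return np.stack([x,np.cross(z,x),z],1)
def rel(p,h):
    s=sensors.sense();R=np.asarray(s['ee_rot']);G=goal(h)
    print('t',s['t'],'from',np.round(s['eef_pos'],1),'head',round(np.degrees(np.arctan2(R[1,2],R[0,2])),2),'F',np.round(s['contact_force'],1),'w',round(s['gripper_width'],1))
    print(np.round(R.T@(np.array(p)-s['eef_pos']),1),np.round(Ro.from_matrix(R.T@G).as_rotvec(),4))
E
python3 -c "
from h import *
rel([470,325,130],9.3)"
```

```text
t 0.1 from [233.9 579.1 226. ] head -22.0 F [ 0.1 -0.7  0.1] w 91.9
[  96.3 -147.   314. ] [-5.462e-01 -2.000e-04  1.400e-03]
```

servo_tool(
  moves="96 -147 314 -0.546 0 0.0014;96 -147 314 -0.546 0 0.0014;96 -147 314 -0.546 0 0.0014;96 -147 314 -0.546 0 0.0014;96 -147 314 -0.546 0 0.0014;96 -147 314 -0.546 0 0.0014;96 -147 314 -0.546 0 0.0014;96 -147 314 -0.546 0 0.0014;96 -147 314 -0.546 0 0.0014;96 -147 314 -0.546 0 0.0014",
  jaw=60,
)

```text
t: 1.35
eef_pos: [469.4, 326.9, 131.0]
ee_rot: [[0.0, -0.164, 0.987], [0.002, 0.987, 0.164], [-1.0, 0.002, 0.001]]
contact_force: [1.0, 0.2, -0.8]
gripper_width: 59.8
```

```bash
python3 -c "
from h import *
rel([470,325,29],9.3)
c=cap('side');cv2.imwrite('pics/s2.png',cv2.resize(c['image'][110:250,170:350,::-1],(770,600)))"
```

```text
t 1.35 from [469.4 326.9 131. ] head 9.41 F [ 1.   0.2 -0.8] w 59.8
[102.   -2.1   0.3] [ 0.002   0.0006 -0.0019]
```

View pics/s2.png

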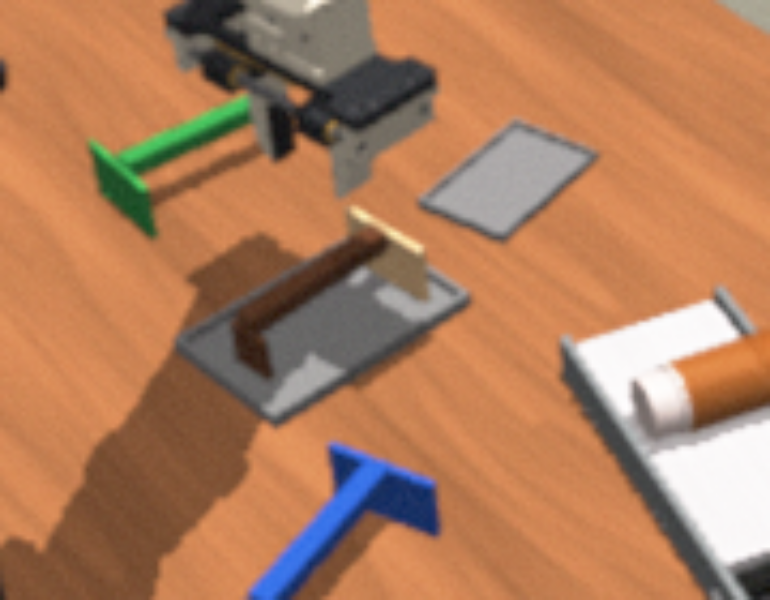

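The side view shows the open fingers (≈(270,125) and (350,175)) over the dark handle (240,330)-(380,240), blade at (390,250). Descending and closing.

servo_tool(
  moves="30 -2 0 0 0 0;60 -2 0 0 0 0;80 -2 0 0 0 0;95 -2 0 0 0 0;102 -2 0 0 0 0;102 -2 0 0 0 0",
)

```text
t: 2.15
eef_pos: [470.4, 323.9, 28.7]
ee_rot: [[-0.0, -0.162, 0.987], [0.001, 0.987, 0.162], [-1.0, 0.001, 0.0]]
contact_force: [-0.6, 0.3, 0.1]
gripper_width: 60.3
```

servo_tool(
  moves="0 0 0 0 0 0;0 0 0 0 0 0;0 0 0 0 0 0;0 0 0 0 0 0;0 0 0 0 0 0;0 0 0 0 0 0;0 0 0 0 0 0",
  jaw=10,
)

```text
t: 3.02
eef_pos: [470.5, 323.9, 28.8]
ee_rot: [[0.0, -0.161, 0.987], [0.002, 0.987, 0.161], [-1.0, 0.002, 0.001]]
contact_force: [-0.6, -0.4, 2.1]
gripper_width: 17.8
```

servo_tool(
  moves="-10 0 0 0 0 0;-25 0 0 0 0 0;-45 0 0 0 0 0;-70 0 0 0 0 0;-90 0 0 0 0 0;-100 0 0 0 0 0;-100 0 0 0 0 0;-100 0 0 0 0 0",
)

```text
t: 4.03
eef_pos: [470.1, 323.3, 128.1]
ee_rot: [[-0.001, -0.161, 0.987], [0.001, 0.987, 0.161], [-1.0, 0.001, -0.001]]
contact_force: [-0.1, 0.9, -1.0]
gripper_width: 17.9
```

```bash
python3 -c "
from h import *
# track frame
o=np.array([590.8,45.5]);a=np.radians(180+76);X=np.array([np.cos(a),np.sin(a)]);O=o+55*X
print('track',O,'start tcp',O+X*(-65-25-54-45),'end',O+X*(91-38-54))
rel([*(O+X*(-190)),129],-104)
c=cap('side');cv2.imwrite('pics/s3.png',cv2.resize(c['image'][90:230,170:350,::-1],(770,600)))"
```

```text
track [577.49429574  -7.86626495] start tcp [623.21753401 175.51962732] end [577.73621764  -6.89596922]
t 4.025 from [470.1 323.3 128.1] head 9.29 F [-0.1  0.9 -1. ] w 17.9
[  -1.1 -169.7  127.7] [ 1.9772e+00 -1.1000e-03  0.0000e+00]
```

View pics/s3.png

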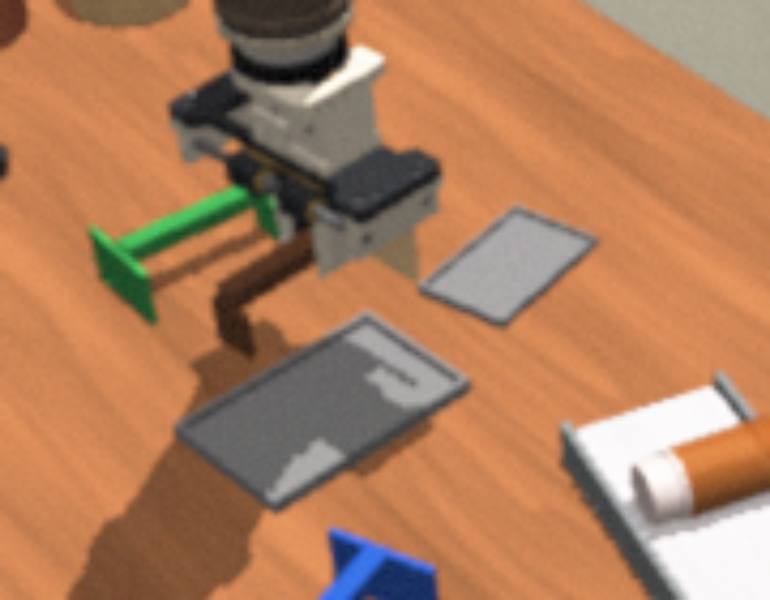

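Paddle hangs level in the grip above the tray. Swinging it over to behind the bottle.

servo_tool(
  moves="0 -10 8 0.12 0 0;0 -25 19 0.29 0 0;0 -41 31 0.47 0 0;0 -56 42 0.65 0 0;0 -71 54 0.83 0 0;0 -87 65 1.01 0 0;0 -103 77 1.19 0 0;0 -118 89 1.37 0 0;0 -133 101 1.55 0 0;0 -148 112 1.73 0 0;0 -162 122 1.89 0 0;0 -170 128 1.977 0 0",
)

```text
t: 5.58
eef_pos: [624.4, 175.5, 127.5]
ee_rot: [[-0.001, 0.969, -0.246], [0.0, -0.246, -0.969], [-1.0, -0.001, 0.0]]
contact_force: [-0.1, 0.9, -0.9]
gripper_width: 17.8
```

```bash
python3 -c "
from h import *
rel([623.5,176.5,60],-104)
c=cap('top');cv2.imwrite('pics/t4.png',cv2.resize(c['image'][120:260,220:410,::-1],(800,590),interpolation=cv2.INTER_CUBIC))
W=world(c);H=cv2.cvtColor(c['image'],cv2.COLOR_RGB2HSV).astype(int)
m=(H[...,0]>15)&(H[...,0]<32)&(H[...,1]>40)&(H[...,2]>140)&(abs(W[...,2]-152)<12)
p=pix(m,(120,230,260,340));print(len(p));q=W[p[:,1],p[:,0]];print(q.mean(0),line(cast(c,p,152)),cv2.minAreaRect(cast(c,p,152)[:,:2].astype(np.float32)))
"
```

```text
t 5.575 from [624.4 175.5 127.5] head -104.25 F [-0.1  0.9 -0.9] w 17.8
[67.5 -1.  -0.7] [-0.0044  0.0002  0.0009]
48
[609.23979453 127.00153899 150.5902682 ] (array([608.7, 127. ], dtype=float32), np.float32(-14.904949)) ((608.6227416992188, 127.04505157470703), (4.956144332885742, 76.64759063720703), 76.24369049072266)
```

View pics/t4.png

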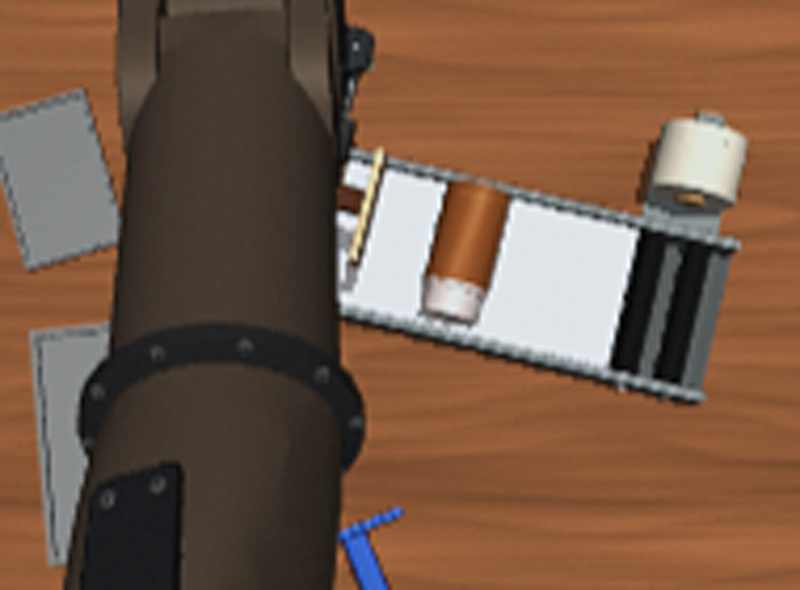

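Blade (crop (365,205)) is parallel to the bottle and centred on the track. Lowering, then approaching slowly.

servo_tool(
  moves="15 -1 0 -0.004 0 0;35 -1 0 -0.004 0 0;52 -1 0 -0.004 0 0;63 -1 0 -0.004 0 0;67 -1 0 -0.004 0 0;67 -1 5 -0.004 0 0;67 -1 13 -0.004 0 0;67 -1 21 -0.004 0 0;67 -1 28 -0.004 0 0;67 -1 33 -0.004 0 0;67 -1 36 -0.004 0 0;67 -1 36 -0.004 0 0",
)

```text
t: 7.12
eef_pos: [614.6, 141.8, 61.5]
ee_rot: [[0.0, 0.971, -0.238], [0.001, -0.238, -0.971], [-1.0, -0.0, -0.001]]
contact_force: [-1.3, 0.2, -0.6]
gripper_width: 17.8
```

servo_tool(
  moves="0 0 2 0 0 0;0 0 4 0 0 0;0 0 6 0 0 0;0 0 8 0 0 0;0 0 10 0 0 0;0 0 12 0 0 0;0 0 15 0 0 0;0 0 18 0 0 0;0 0 21 0 0 0;0 0 24 0 0 0;0 0 27 0 0 0;0 0 30 0 0 0",
)

```text
t: 8.62
eef_pos: [607.4, 112.6, 61.5]
ee_rot: [[0.0, 0.971, -0.238], [0.001, -0.238, -0.971], [-1.0, -0.0, -0.001]]
contact_force: [-0.2, 0.3, -1.2]
gripper_width: 17.8
```

```bash
cat >> h.py <<'E'
O=np.array([577.5,-7.9]);_a=np.radians(256);X=np.array([np.cos(_a),np.sin(_a)]);Y=np.array([-X[1],X[0]])
def tr(p): d=np.asarray(p)[...,:2]-O; return np.stack([d@X,d@Y],-1)
def status(c):
    s=sensors.sense();print('t',s['t'],'tcp track',tr(s['eef_pos']),'face',tr(s['eef_pos'])[0]+54,'z',s['eef_pos'][2],'F',np.round(s['contact_force'],1))
    W=world(c);H=cv2.cvtColor(c['image'],cv2.COLOR_RGB2HSV).astype(int);t=tr(W)
    m=(H[...,0]<12)&(H[...,1]>150)&(abs(t[...,1])<60)&(t[...,0]>-170)&(t[...,0]<150)&(W[...,2]>40)&(W[...,2]<85)
    q=t[m];z=W[m][:,2]
    if len(q): print('amber n',len(q),'x range',np.percentile(q[:,0],[1,99]),'mid top',q[z>np.percentile(z,80)].mean(0),'ztop',np.percentile(z,[80,95]), 'rect',cv2.minAreaRect(q.astype(np.float32)))
E
python3 -c "
from h import *
c=cap('top');status(c)"
```

```text
t 8.675 tcp track [-1.23572324e+02 -6.09457032e-02] face -69.57232369115562 z 61.497882773416585 F [-0.2 -0.6 -1.4]
amber n 154 x range [-69.39631804 -24.55055486] mid top [-43.83984379  10.25741111] ztop [72.5242612  75.40316885] rect ((-47.00407409667969, 11.635385513305664), (45.04335403442383, 70.64070129394531), 0.9071783423423767)
```

servo_tool(
  moves="0 0 3 0 0 0;0 0 7 0 0 0;0 0 12 0 0 0;0 0 17 0 0 0;0 0 22 0 0 0;0 0 27 0 0 0;0 0 32 0 0 0;0 0 37 0 0 0;0 0 42 0 0 0;0 0 47 0 0 0;0 0 52 0 0 0;0 0 57 0 0 0",
)

```text
t: 10.18
eef_pos: [593.8, 57.1, 61.4]
ee_rot: [[0.0, 0.971, -0.238], [0.001, -0.238, -0.971], [-1.0, -0.0, -0.001]]
contact_force: [0.6, 0.3, -0.3]
gripper_width: 17.7
```

```bash
python3 -c "
from h import *
c=cap('top');status(c)"
```

```text
t 10.225 tcp track [-66.09701674   0.15955209] face -12.097016744096308 z 61.410743414992446 F [-0.3 -0.4 -1.1]
amber n 74 x range [-147.02595201   31.67956853] mid top [-3.51494485  5.56465463] ztop [73.36514682 76.71148358] rect ((-57.42991638183594, 11.861772537231445), (68.04100036621094, 179.8607177734375), 89.78445434570312)
```

servo_tool(
  moves="0 0 4 0 0 0;0 0 9 0 0 0;0 0 14 0 0 0;0 0 19 0 0 0;0 0 25 0 0 0;0 0 31 0 0 0;0 0 37 0 0 0;0 0 43 0 0 0;0 0 49 0 0 0;0 0 55 0 0 0;0 0 61 0 0 0;0 0 65 0 0 0",
)

```text
t: 11.72
eef_pos: [578.3, -6.2, 61.3]
ee_rot: [[0.0, 0.971, -0.238], [0.001, -0.238, -0.971], [-1.0, -0.0, -0.001]]
contact_force: [0.1, 0.5, -1.1]
gripper_width: 17.6
```

```bash
python3 -c "
from h import *
c=cap('top');status(c)
c=cap('side');status(c);cv2.imwrite('pics/s5.png',cv2.resize(c['image'][130:290,270:470,::-1],(750,600),interpolation=cv2.INTER_CUBIC))
"
```

```text
t 11.775 tcp track [-1.25885401  0.4107111 ] face 52.74114598752219 z 61.344138042368336 F [-0.1 -0.6 -0.6]
amber n 91 x range [-82.12449758 104.95073609] mid top [45.60874527 10.14492163] ztop [71.46637074 74.56154758] rect ((10.874893188476562, 8.292303085327148), (188.09002685546875, 71.6784439086914), 2.3080523014068604)
t 11.825 tcp track [-1.69477366  0.41159678] face 52.30522634282873 z 61.339360630754996 F [-0.2 -0.3 -0.4]
amber n 19 x range [-63.66170074 115.82163779] mid top [69.21118864 -1.29800749] ztop [66.13953563 73.35169755] rect ((18.0535888671875, 11.763643264770508), (62.68332290649414, 195.40626525878906), 89.08963775634766)
```

View pics/s5.png

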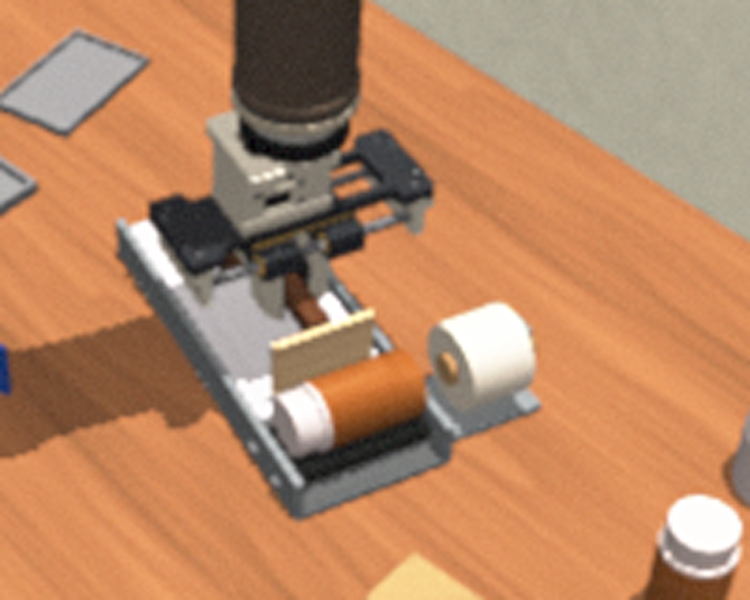

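```bash
cat >> h.py <<'E'
def bot(n):
    c=cap(n);W=world(c);H=cv2.cvtColor(c['image'],cv2.COLOR_RGB2HSV).astype(int);t=tr(W)
    m=(((H[...,0]<14)&(H[...,1]>150))|(H[...,1]<60)&(H[...,2]>130))&(abs(t[...,1])<55)&(t[...,0]>40)&(t[...,0]<140)&(W[...,2]>44)&(W[...,2]<85)
    q=t[m];z=W[m][:,2]
    # cylinder fit r=25 about an axis along track y
    from scipy.optimize import least_squares
    f=least_squares(lambda p:np.hypot(q[:,0]-p[0]-p[2]*q[:,1],z-p[1])-25,[85,48,0],loss='soft_l1')
    print(n,len(q),'axis x,z,slope',np.round(f.x,2),'vs cradle',f.x[0]-91,f.x[1]-26,'rms',np.sqrt(2*f.cost/len(q)))
E
python3 -c "
from h import *
bot('side');bot('top')"
```

```text
side 644 axis x,z,slope [9.340e+01 4.827e+01 4.000e-02] vs cradle 2.4029962799096722 22.270955290126544 rms 2.0943121203871664
top 183 axis x,z,slope [8.920e+01 4.661e+01 4.000e-02] vs cradle -1.797917333573551 20.609382736083184 rms 1.405614352021983
```

Both views place the bottle in the dip, axis about 21 mm above deck. Retreating and lifting.

servo_tool(
  moves="0 0 -3 0 0 0;0 0 -9 0 0 0;0 0 -18 0 0 0;0 0 -30 0 0 0;-3 0 -45 0 0 0;-12 0 -60 0 0 0;-27 0 -75 0 0 0;-45 0 -90 0 0 0;-60 0 -105 0 0 0;-67 0 -115 0 0 0;-67 0 -120 0 0 0;-67 0 -120 0 0 0",
)

```text
t: 13.42
eef_pos: [606.5, 110.9, 127.8]
ee_rot: [[-0.001, 0.971, -0.237], [0.001, -0.237, -0.971], [-1.0, -0.001, -0.001]]
contact_force: [0.1, -1.2, -0.9]
gripper_width: 17.8
```

```bash
python3 -c "
from h import *
bot('side')
rel([470.5,323.9,129],9.3)"
```

```text
side 602 axis x,z,slope [9.009e+01 4.648e+01 3.000e-02] vs cradle -0.9115032625458923 20.482862104440102 rms 1.6068792409164043
t 13.475 from [606.5 110.3 127.8] head -103.78 F [ 0.   0.2 -1.3] w 18.0
[  -0.9 -182.9 -175.1] [-1.9736e+00 -1.4000e-03  2.0000e-04]
```

servo_tool(
  moves="-1 -8 -8 -0.1 0 0;-1 -24 -23 -0.27 0 0;-1 -41 -39 -0.45 0 0;-1 -58 -55 -0.63 0 0;-1 -75 -71 -0.81 0 0;-1 -92 -88 -0.99 0 0;-1 -109 -104 -1.17 0 0;-1 -126 -121 -1.35 0 0;-1 -143 -137 -1.53 0 0;-1 -160 -153 -1.71 0 0;-1 -174 -167 -1.88 0 0;-1 -183 -175 -1.973 0 0",
)

```text
t: 14.98
eef_pos: [470.2, 324.2, 129.2]
ee_rot: [[-0.001, -0.165, 0.986], [0.001, 0.986, 0.165], [-1.0, 0.001, -0.001]]
contact_force: [-0.3, -0.5, -1.1]
gripper_width: 17.5
```

```bash
python3 -c "
from h import *
rel([470.5,323.9,29],9.3)
c=cap('side');cv2.imwrite('pics/s6.png',cv2.resize(c['image'][90:230,170:350,::-1],(770,600)))"
```

```text
t 14.975 from [470.2 324.2 129.2] head 9.52 F [-0.3 -0.5 -1.1] w 17.5
[100.2  -0.5   0.3] [ 0.0039 -0.0006 -0.001 ]
```

View pics/s6.png

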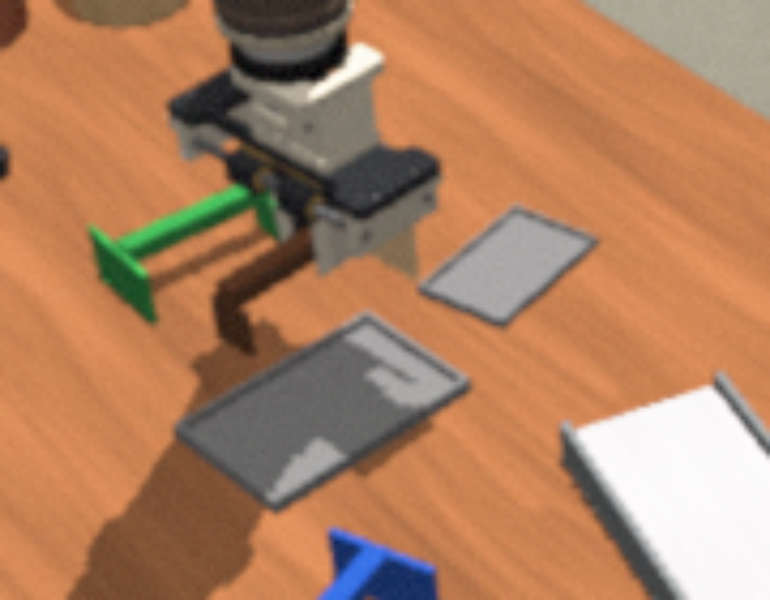

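The view matches the one just after lift-off, so the paddle hasn't shifted in the grip. Lowering it to the recorded pose.

servo_tool(
  moves="15 0 0 0 0 0;35 0 0 0 0 0;55 0 0 0 0 0;72 0 0 0 0 0;83 0 0 0 0 0;90 0 0 0 0 0;94 0 0 0 0 0;97 0 0 0 0 0;99 0 0 0 0 0;100 0 0 0 0 0;100 0 0 0 0 0;100 0 0 0 0 0",
)

```text
t: 16.52
eef_pos: [470.9, 324.5, 29.9]
ee_rot: [[0.0, -0.161, 0.987], [0.002, 0.987, 0.161], [-1.0, 0.002, 0.001]]
contact_force: [-0.4, 0.5, -0.3]
gripper_width: 17.6
```

servo_tool(
  moves="0.5 0 0 0 0 0;1 0 0 0 0 0;1 0 0 0 0 0;1 0 0 0 0 0",
)

```text
t: 17.02
eef_pos: [470.9, 324.4, 28.8]
ee_rot: [[0.0, -0.161, 0.987], [0.001, 0.987, 0.161], [-1.0, 0.001, 0.001]]
contact_force: [0.0, 0.5, 1.9]
gripper_width: 17.7
```

servo_tool(
  moves="0 0 0 0 0 0;0 0 0 0 0 0;0 0 0 0 0 0;0 0 0 0 0 0;0 0 0 0 0 0",
  jaw=60,
)

```text
t: 17.65
eef_pos: [470.8, 324.4, 28.7]
ee_rot: [[0.0, -0.161, 0.987], [0.001, 0.987, 0.161], [-1.0, 0.001, 0.0]]
contact_force: [-0.1, 0.3, -0.0]
gripper_width: 59.3
```

servo_tool(
  moves="-10 0 0 0 0 0;-30 0 0 0 0 0;-60 0 0 0 0 0;-100 0 0 0 0 0;-140 0 0 0 0 0;-150 30 -60 0 0 0;-150 60 -120 0 0 0;-150 90 -150 0 0 0;-150 100 -150 0 0 0;-150 100 -150 0 0 0",
)

```text
t: 18.9
eef_pos: [307.0, 399.2, 179.4]
ee_rot: [[0.001, -0.162, 0.987], [0.002, 0.987, 0.162], [-1.0, 0.002, 0.001]]
contact_force: [0.9, -0.1, 0.5]
gripper_width: 60.2
```

```bash
python3 - <<'E'
from h import *
bot('side');bot('top');rel([400,300,200],9.3)
c=cap('top');H=cv2.cvtColor(c['image'],cv2.COLOR_RGB2HSV).astype(int);W=world(c)
m=(H[...,0]>15)&(H[...,0]<32)&(H[...,1]>40)&(H[...,2]>140)&(abs(W[...,2]-52)<6)
p=pix(m,(190,258,222,272));q=cast(c,p,53);print('blade',len(q),cv2.minAreaRect(q[:,:2].astype(np.float32)))
a=cv2.resize(c['image'][140:260,215:405,::-1],(760,300));c=cap('side');b=cv2.resize(c['image'][130:280,200:430,::-1],(460,300))
cv2.imwrite('pics/f.png',np.vstack([cv2.resize(a,(460,290)),b]))
E
```

```text
side 598 axis x,z,slope [9.026e+01 4.623e+01 3.000e-02] vs cradle -0.7384861356506889 20.228411591917293 rms 1.606621667889768
top 453 axis x,z,slope [ 9.023e+01  4.486e+01 -1.000e-02] vs cradle -0.7722259465846832 18.855718016131746 rms 1.5340705288860113
t 19.0 from [308.  397.8 178.9] head 9.18 F [-0.2 -0.2  0.2] w 60.0
[ -21.1 -111.2   75.3] [-0.0021  0.0009 -0.0009]
blade 38 ((520.3265991210938, 332.850341796875), (4.166064739227295, 76.52214813232422), 9.374846458435059)
```

View pics/f.png

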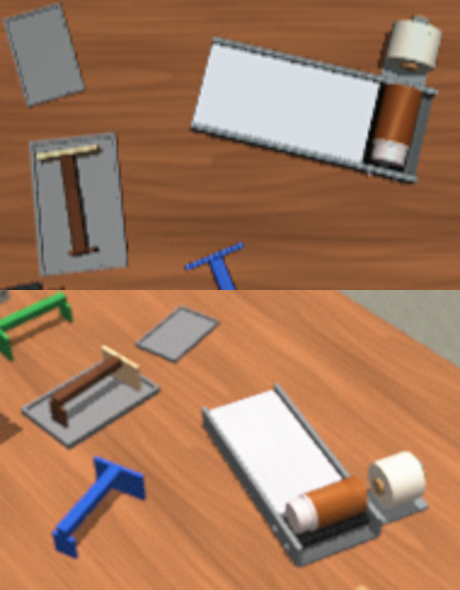

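Final view: the paddle stands in the larger tray (top half, (75,200)) and the bottle lies across the rollers ((398,120)). Handing in.

```bash
python3 -c "
from h import *
print(workorder.hand_in())"
```

```text
the job is handed in; nothing more can be done
None
```

The job is done and handed in at about 19 s. I lifted the wooden paddle from its tray and pushed the bottle along the track at up to about 50 mm/s. It rolled into the dip between the rollers. I then stood the paddle back in the larger tray at the pose I took it from, let go and moved the arm clear.

Last checks before handing in:

- **Bottle position:** both cameras put its axis 0.7–0.8 mm short of the middle of the dip, with at most about 0.03 rad of skew.
- **Bottle height:** the views disagree slightly. The side view gives 20.2 mm above the deck and the top view 18.9 mm; both are within the 17–23.5 mm limit.
- **While the blade was still at the bottle:** the two views gave +2.4 and −1.8 mm along the track. Once the arm backed away and nothing was in the way, they agreed.
- **Paddle:** it looks upright on the tray floor in both views, about 3 mm from the tray's middle. I judged its tilt from the picture and from the matching release height, not from a separate measurement.
- **Bystanders:** the arm never came near them, but I did not re-measure them at the end.

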